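# Free the cured block from the ratchet jig

## Task

The glue on the square-cornered wooden block has cured: lift the ratchet pawl of the jig that holds it, so that its sprung clamp bar slides fully back, then take the block out and stand it upright on the floor of the plywood tray. Leave the other jig, with the round wooden foot in it, clamped.

Things in the scene. Friction and masses are not known exactly. Their poses are not given: they have to be found in the camera images.
- block: Clamped work: rectangular wooden block with a darker middle strip, 56 (x) x 40 (y) x 45 (z) mm, about 90 g. Origin: centre of underside; z up, x along the jig, away from the pawl. Stands on the jig's base, 18 mm thick, 100 mm wide; +x end at a 36 mm high stop, between cheeks 22 mm high, 9 mm long. The clamp head's lip hooks 13 mm over its -x end. With the bar back, grip across y and lift straight up.
- pawl_tab (a point): Middle of the upright tab of the pawl on the block's jig, 74 mm above the table. Dark steel plate 12 mm thick (y), tab 34 mm long (x), 16 mm up to its top, 23 mm down to its arm's underside. Axes at rest: x along the jig to the block, y across, z up. Hinge: a y axis 63 mm to -x, 28 mm below. Pinch and lift 17 mm (the arc brings it 11 mm to -x); 10 mm frees the teeth, about 3 N. Let go, it drops back.
- clamp_bar (a joint): Clamp bar of the block's jig, toothed steel, 30 mm wide, with a hooked head 70 mm wide, 73 mm high over the table. 0 = clamped, 0.040 m = fully back, slid along the jig away from the block. A spring (about 5 N) drives it back by itself within half a second while the pawl is held up; a pawl let go too early can catch the next tooth.
- tray_in (a point): Centre of the floor of the open plywood tray, 5 mm above the table; tray 220 (x) x 150 (y) x 35 mm high outside, walls 5 mm, fixed to the bench; x along its length, z up. A small round wooden foot (44 mm wide, 30 mm high) stands in it about 75 mm to +x; the rest of the floor is free.
- round_bar (a joint): Clamp bar of the other, identical jig, which holds a round wooden foot 55 mm across and 45 mm high: 0 = clamped, grows to 0.040 m as it slides back. Must stay clamped.
Mind the look-alikes: they are no part of the job. What is shaped like the block but green is not meant.

How it is judged (in metres and radians):
On the way:
1. with the block still in its seat, the pawl is lifted and the clamp bar of its jig has slid back (at least 34 of its 40 mm) (value of joint clamp_bar above 0.034 m and distance of block from where it was at the start of the episode below 0.02 m), for 0.1 s.
At the end, for the whole second after the job is handed in: The block stands upright (within 10 degrees) on the tray's floor, inside its walls, at rest and released; its jig's clamp bar is back (34 mm or more of 40); the other jig's bar has not slid back (under 6 mm) (x of block in the frame of tray_in between -0.1 and 0.1 m and y of block in the frame of tray_in between -0.065 and 0.065 m and z of block in the frame of tray_in between -0.005 and 0.008 m and angle between block's own z axis and vertical below 0.17 rad and linear speed of block below 0.02 m/s and value of joint clamp_bar above 0.034 m and value of joint round_bar below 0.006 m); the robot touches nothing.
It fails at once if the other jig, with the round foot, is let go (its bar slides back 6 mm or more) (value of joint round_bar above 0.006 m).
It also fails if it takes over 54 s, if anything falls off the work surface, if the arm or the gripper's body presses on something with over 40 N, if the wrist force passes 120 N, or if a joint passes its speed limit or range.

## Robot

A 7-joint arm with a two-finger parallel gripper is mounted at the origin on the work surface. World frame = base frame: x ahead of the robot, y to its left, z up, the work surface at z = 0. Lengths are in mm, angles in rad, forces in N, time in s.
With the tool pointing down it reaches from about 400 to 875 mm from the base axis. Payload 4.4 kg.
Tool frame: the origin (TCP) lies between the finger pads; the fingertips stand ctrl.finger_overhang ahead of it and the grasp point (between the pads) lies 11 mm behind it (ctrl.finger_overhang is the distance from the TCP to the fingertips, in mm); z points along the fingers, y is the direction in which the jaws open and shut (so a half turn about z gives the same grasp; the last joint's range is limited). The gripper opens to 85 mm and grips with 20 to 120 N. Pads are 22 mm wide; open, the fingers measure 114 mm over their backs; the gripper's body (76 mm by 85 mm) begins 54 mm behind the grasp point. The pads swing forward as they close: fully open they stand 13 mm farther back than shut.
Start: joints at [1.126, 0.628, 0.038, 1.517, -0.027, 0.996, -0.02], TCP at [240.402, -603.924, 239.313] pointing down, gripper open.
Joint ranges: [-3.06, 3.06], [-0.37, 2.12], [-1.25, 1.32], [0.18, 2.47], [-1.1, 4.24], [0.23, 1.98], [-2.94, 2.94]. Speed limits (rad/s): [2.57, 2.57, 3.14, 3.14, 3.14, 3.14, 3.14].

## Interface

Orientations are given as [roll, pitch, yaw] about the fixed x, y, z axes, in that order (R = Rz(yaw) Ry(pitch) Rx(roll)).
In Python, from cell import ctrl gives the robot as it stands. The module is installed in compiled form; this text tells all that it offers.
- The arm moves only by the tool step_arm, never from a script. Its argument "deltas" is a list that holds one entry, the list of rows, each a list of 7 numbers: the opening, from 0 (shut) to 1 (fully open), then the shift along the world's x, y, z in mm, then the turn, a rotation vector about the world's x, y, z in rad. In form: [[[grip, tx, ty, tz, rx, ry, rz], ...]]. A call has 1 to 10 rows; each row shifts and turns the commanded pose from where the row before left it; what a row does not reach is not made up. A row lasts 1/12 s, in which the tool goes at most 41.7 mm and 7.16 degrees, less where a joint would pass 70% of its speed; a pose out of reach is approached as far as the arm can. A call is refused whole if a number of a shift passes 41.7 or a number of a turn 0.125, either way. A call with a gripper value outside its range is refused whole. The fingers move at their own pace and stop on an object; the grip force is fixed at half the most. Time passes only in rows, so rows that do not move let the fingers close. It gives the time, the measured TCP pose, the force and the opening at its end, in the units of the state.
- ctrl.read_state(): the state, without advancing time (a new reading comes with each control period).
- ctrl.get_image(name): name is "scene" or "top"; returns (picture, depth): 480x640x3 uint8, red, green, blue; 480x640 float32, mm along the optical axis (not along the pixel's ray), 0 where there is no reading.
- ctrl.camera_info(name): a dict with "intrinsics" (3x3 intrinsics, pixels), "rvec" (rotation vector, rad) and "tvec" (3), from world to camera coordinates, as OpenCV has them. Camera axes: x right, y down, z forward; pixel columns grow to the right and rows downward; lengths in mm; the calibration is good to about 2 mm. A picture is of the moment at which its call begins. camera_info takes no time and is no camera call.
- ctrl.finish_job(): hands the job in, once; it reports no verdict.
The state is a dict: "clock": time; "qpos": joint angles; "qd": joint speeds; "tau": joint torques, N m; "eef_pos": TCP position; "tool_rot": TCP orientation; "force": force on the tool from outside, world axes, zero at the start; "torque": the same for the moment, N m; "width": finger opening in mm.
Only numpy, scipy, OpenCV 4.12 (cv2) and the standard library are available. Lean on these libraries where they do the work, as an engineer would, in place of code of your own. Each camera call takes 0.05 s, during which the arm holds its last target.

## Working session

There is one attempt and no reset: what is moved stays moved. The work goes in short steps, Python scripts to look and compute and a tool call to move; the robot and the scene stay as the last step left them, time stands still between calls to the robot, and variables do not carry over. Pictures are saved under pics/ and viewed, and the job is handed in when it is done.

Besides the shell and the picture viewer there is one more tool, called after "Request:" by a JSON object that holds its "op" and its "data". step_arm: Moves the arm, as the interface text tells. Its arguments: {"type":"object","properties":{"deltas":{"type":"array"}},"required":["deltas"]}

```bash
mkdir -p pics; cat > h.py <<'E'
import numpy as np, cv2
from cell import ctrl
def cam(n):
    i=ctrl.camera_info(n); K=np.array(i["intrinsics"],float); R=cv2.Rodrigues(np.array(i["rvec"],float))[0]; t=np.array(i["tvec"],float).ravel()
    return K,R,t
def ray(n,u,v,z):
    K,R,t=cam(n); d=R.T@np.linalg.inv(K)@np.array([u,v,1.]); c=-R.T@t
    return c+d*(z-c[2])/d[2]
def cloud(n,D):
    K,R,t=cam(n); v,u=np.mgrid[:D.shape[0],:D.shape[1]]
    P=np.stack([(u-K[0,2])/K[0,0]*D,(v-K[1,2])/K[1,1]*D,D],-1)
    return (P-t)@R
def proj(n,p):
    K,R,t=cam(n); q=K@(R@np.array(p,float)+t); return q[:2]/q[2]
E
python3 - <<'E'
from h import *
for n in("scene","top"):
    I,D=ctrl.get_image(n); cv2.imwrite(f"pics/{n}0.png",I[:,:,::-1]); np.save(f"{n}0.npy",D); np.save(f"{n}0i.npy",I)
    K,R,t=cam(n); print(n,K.round(1).tolist(),(-R.T@t).round(0),R.round(3).tolist())
print(ctrl.read_state(), ctrl.finger_overhang)
E
```

```text
scene [[541.1, 0.0, 327.4], [0.0, 541.1, 247.0], [0.0, 0.0, 1.0]] [1098. -677.  647.] [[0.796, 0.605, 0.014], [0.337, -0.425, -0.84], [-0.502, 0.674, -0.542]]
top [[548.1, 0.0, 308.7], [0.0, 548.1, 243.8], [0.0, 0.0, 1.0]] [ 416.   44. 1116.] [[0.007, -1.0, 0.001], [-0.989, -0.008, -0.15], [0.15, -0.0, -0.989]]
{'clock': 0.1, 'qpos': array([ 1.12614684,  0.62924764,  0.03847428,  1.51823061, -0.02700999,
        0.99629062, -0.0200231 ]), 'qd': array([-0.00055893, -0.00316649, -0.00053819, -0.00089057,  0.00072655,
        0.00028735,  0.00095773]), 'tau': array([ 2.43336734e-03, -5.64528394e+01,  1.23013627e+00, -1.93971008e+01,
        1.12417483e-02,  5.37563188e-03,  2.30476434e-05]), 'eef_pos': array([ 240.22680907, -603.41749903,  238.49740639]), 'tool_rot': array([-3.13993536e+00,  2.44075314e-05,  3.78797934e-01]), 'force': array([-0.52640555, -0.44300823, -0.37915991]), 'torque': array([ 0.00680222,  0.01521381, -0.00867197]), 'width': 85.53342754013146} 8.0
```

View pics/scene0.png

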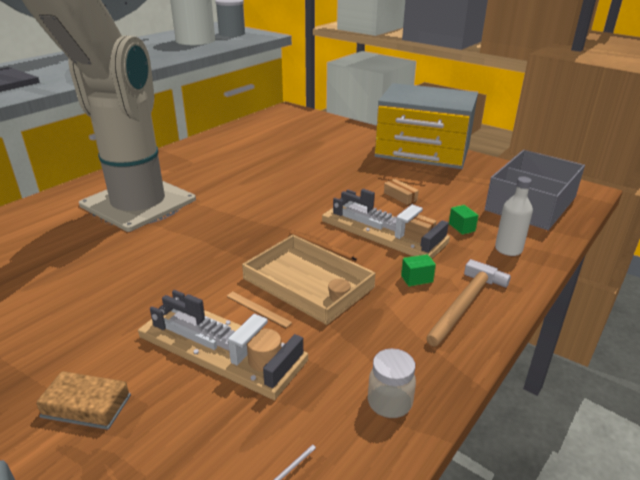

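View pics/top0.png

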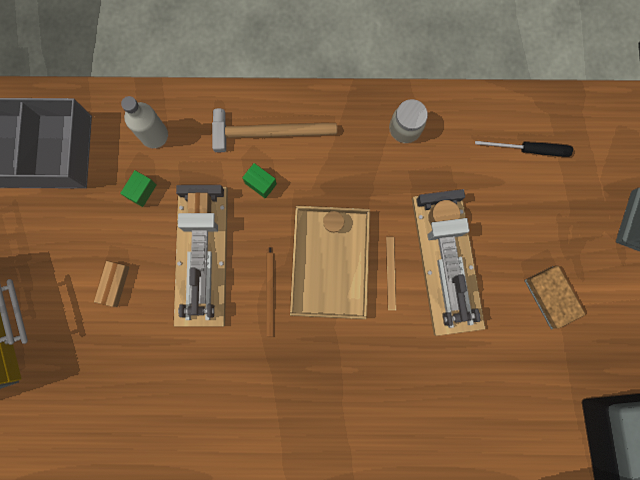

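The block's jig is the left one in the top view, around (200,255). The tray is around (330,262), and the round-foot jig is on the right around (450,260). I'll zoom in on the block's jig next.

```bash
python3 - <<'E'
from h import *
I=np.load("top0i.npy")[:,:,::-1]; S=np.load("scene0i.npy")[:,:,::-1]
a=cv2.resize(I[175:335,165:240],None,fx=3.6,fy=3.6,interpolation=cv2.INTER_CUBIC)
b=cv2.resize(S[175:265,315:460],None,fx=3.5,fy=3.5,interpolation=cv2.INTER_CUBIC)
o=np.zeros((580,800,3),np.uint8); o[:a.shape[0],:a.shape[1]]=a; o[:b.shape[0],280:280+b.shape[1]]=b
cv2.imwrite("pics/crop0.png",o)
D=np.load("top0.npy");P=cloud("top",D)
print(np.isfinite(D).all(),(D>0).mean())
# heights map along the jig
for v in range(184,332,4):
    print(v,[ (int(P[v,u,2])) for u in range(172,232,3)])
E
```

```text
True 0.9959440104166667
184 [-1, 5, 0, 1, 0, 0, 3, -4, -1, 1, 2, 1, -1, -1, 3, -1, 0, -3, 0, 0]
188 [3, 0, 52, 50, 53, 54, 51, 56, 54, 54, 51, 58, 53, 52, 52, 55, 60, 16, 15, 0]
192 [-1, 1, 55, 53, 53, 54, 52, 57, 61, 63, 64, 58, 51, 49, 56, 57, 49, 24, 13, -1]
196 [3, 1, 19, 22, 29, 38, 64, 63, 65, 64, 62, 61, 54, 39, 37, 23, 25, 18, 19, 0]
200 [0, 0, 18, 17, 20, 1115, 66, 63, 59, 61, 63, 62, 51, 13, 28, 14, 15, 17, 15, 2]
204 [-2, 1, 19, 16, 17, 63, 66, 62, 67, 68, 60, 64, 50, 18, 19, 18, 19, 15, 8, 2]
208 [-2, 2, 18, 21, 18, 63, 60, 62, 62, 64, 62, 62, 53, 17, 13, 20, 19, 19, 11, 2]
212 [0, -1, 21, 16, 19, 59, 62, 66, 62, 60, 61, 63, 50, 22, 16, 15, 18, 19, 12, -1]
216 [0, -1, 75, 72, 72, 68, 77, 75, 76, 70, 75, 67, 78, 73, 18, 18, 17, 20, 11, 0]
220 [0, 0, 74, 73, 73, 75, 75, 76, 71, 73, 71, 71, 76, 75, 17, 17, 22, 21, 11, 4]
224 [0, 2, 71, 72, 71, 70, 76, 75, 77, 76, 73, 70, 71, 71, 63, 19, 19, 19, 9, 2]
228 [-3, 0, 16, 61, 56, 58, 55, 53, 59, 55, 54, 56, 59, 55, 54, 31, 16, 19, 5, 3]
232 [2, -1, 19, 19, 17, 18, 15, 36, 33, 39, 41, 40, 20, 14, 15, 20, 18, 13, 4, -2]
236 [0, 1, 2
[... 1255 characters left out ...]
, 66, 32, 36, 32, 33, 16, 19, 22, 16, 16, -1, 2]
300 [-2, 15, 16, 17, 19, 37, 39, 67, 68, 36, 39, 31, 32, 20, 21, 16, 17, 18, -1, 0]
304 [0, 18, 20, 57, 45, 33, 24, 64, 67, 18, 21, 15, 60, 49, 17, 18, 16, 15, 0, 0]
308 [-1, 21, 49, 58, 1115, 56, 56, 68, 66, 52, 58, 50, 59, 54, 17, 20, 20, 18, -1, 2]
312 [-1, 16, 50, 56, 50, 53, 54, 67, 67, 55, 52, 49, 57, 54, 18, 17, 16, 21, -1, 1]
316 [3, 20, 16, 55, 40, 33, 24, 19, 17, 16, 23, 33, 59, 48, 15, 16, 22, 16, -3, 4]
320 [0, 19, 20, 15, 16, 17, 19, 18, 19, 20, 19, 18, 14, 19, 15, 20, 16, 18, 1, 1]
324 [2, 17, 20, 16, 16, 19, 20, 16, 19, 19, 18, 19, 16, 19, 19, 21, 21, 21, 0, 1]
328 [-2, 0, -1, 0, 3, 0, -1, 0, 0, 2, 1, 1, 0, 0, 0, -1, 1, 0, 1, 1]
```

View pics/crop0.png

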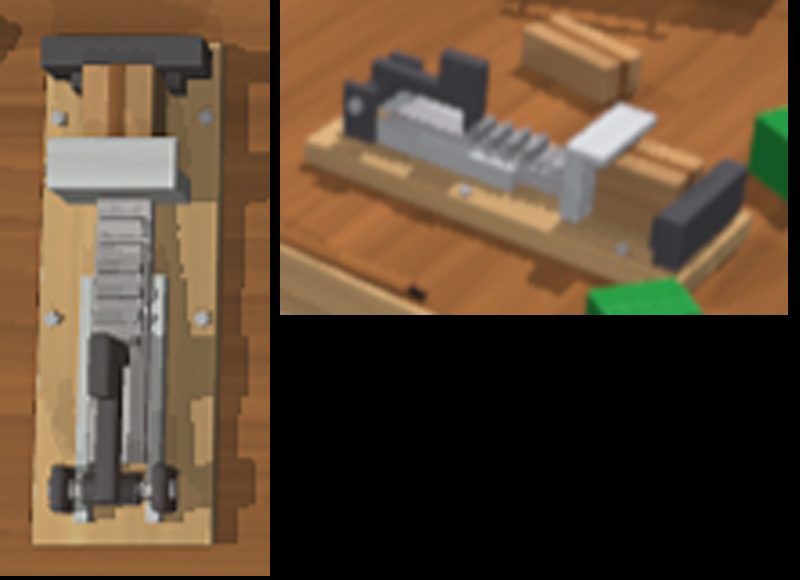

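The crop shows the dark tab at about (195,277) in the full picture with its top near z≈89, as expected for 74+16. The block top is at z≈63 around (197,204), and the head is at z≈73 around (196,220). Now I'll fit exact positions.

```bash
python3 - <<'E'
from h import *
D=np.load("top0.npy");I=np.load("top0i.npy");P=cloud("top",D); hsv=cv2.cvtColor(I,cv2.COLOR_RGB2HSV)
def rect(m,z,lab):
    m=m.astype(np.uint8); n,l,s,c=cv2.connectedComponentsWithStats(m); 
    k=1+np.argmax(s[1:,4]); vs,us=np.where(l==k)
    W=np.array([ray("top",u,v,z)[:2] for u,v in zip(us,vs)],np.float32)
    r=cv2.minAreaRect(W); print(lab,s[k].tolist(),"center",np.round(r[0],1),"size",np.round(r[1],1),"ang",round(r[2],2),"mean",W.mean(0).round(1)); return W
reg=np.zeros(D.shape,bool); reg[180:330,165:240]=1
Z=cv2.medianBlur(P[:,:,2].astype(np.float32),3)
rect(reg&(Z>83)&(Z<100),90,"tab top")
rect(reg&(Z>68)&(Z<79)&(np.arange(480)[:,None]<230),73,"head")
rect(reg&(Z>57)&(Z<69)&(np.arange(480)[:,None]<216)&(hsv[:,:,1]>60),63,"block")
rect(reg&(Z>44)&(Z<60)&(np.arange(480)[:,None]<200)&(hsv[:,:,1]<80),54,"stop")
rect(reg&(Z>9)&(Z<120),18,"jig all")
reg2=np.zeros(D.shape,bool); reg2[195:330,280:380]=1
rect(reg2&(Z>27)&(Z<42),35,"tray rim")
rect(reg2&(Z>-6)&(Z<15)&(hsv[:,:,0]>13),5,"tray?")
# foot in tray
rect(reg2&(Z>27)&(Z<42)&(np.hypot(np.arange(640)[None]-334,np.arange(480)[:,None]-222)<14),35,"foot")
print("tab bottom edges", [ray("top",u,v,90).round(1).tolist() for u,v in [(190,267),(198,267),(190,286)]])
E
```

```text
tab top [189, 267, 8, 18, 119] center [510.3 262.2] size [12.8 32.3] ang 87.44 mean [510.  262.1]
head [178, 213, 36, 15, 508] center [619.7 263.7] size [27.6 68.4] ang 0.44 mean [620.4 264.1]
block [186, 192, 23, 21, 420] center [657.7 263.6] size [40.2 43.1] ang 0.44 mean [656.6 263.9]
stop [176, 185, 46, 10, 384] center [685.2 264.1] size [18.4 89.9] ang 0.44 mean [686.6 263.6]Traceback (most recent call last):
  File "<stdin>", line 14, in <module>
  File "<stdin>", line 6, in rect
  File "h.py", line 7, in ray
    K,R,t=cam(n); d=R.T@np.linalg.inv(K)@np.array([u,v,1.]); c=-R.T@t
          ~~~^^^
  File "h.py", line 4, in cam
    i=ctrl.camera_info(n); K=np.array(i["intrinsics"],float); R=cv2.Rodrigues(np.array(i["rvec"],float))[0]; t=np.array(i["tvec"],float).ravel()
ValueError: time passes only in moves, steps and waits
```

```bash
sed -i 's/^def cam/import functools\n@functools.lru_cache(None)\ndef cam/' h.py; python3 - <<'E'
from h import *
D=np.load("top0.npy");I=np.load("top0i.npy");P=cloud("top",D); hsv=cv2.cvtColor(I,cv2.COLOR_RGB2HSV)
def rect(m,z,lab):
    m=m.astype(np.uint8); n,l,s,c=cv2.connectedComponentsWithStats(m); 
    k=1+np.argmax(s[1:,4]); vs,us=np.where(l==k)
    W=np.array([ray("top",u,v,z)[:2] for u,v in zip(us,vs)],np.float32)
    r=cv2.minAreaRect(W); print(lab,s[k].tolist(),"center",np.round(r[0],1),"size",np.round(r[1],1),"ang",round(r[2],2),"mean",W.mean(0).round(1)); return W
Z=cv2.medianBlur(P[:,:,2].astype(np.float32),3)
reg=np.zeros(D.shape,bool); reg[180:330,165:240]=1
rect(reg&(Z>9)&(Z<120),18,"jig all")
reg2=np.zeros(D.shape,bool); reg2[195:330,280:380]=1
rect(reg2&(Z>27)&(Z<42),35,"tray rim")
yy,xx=np.mgrid[:480,:640]
rect(reg2&(Z>27)&(Z<42)&(np.hypot(xx-334,yy-222)<14),35,"foot")
# edges of jig base at z=18: side lines
def edge(rows,u0,u1,up):
    out=[]
    for v in rows:
        r=Z[v,u0:u1]>9; k=np.argmax(r) if up else len(r)-1-np.argmax(r[::-1]); out.append(ray("top",u0+k+(-.5 if up else .5),v,18)[:2])
    o=np.array(out); p=np.polyfit(o[:,0],o[:,1],1); print("edge",p.round(4),"y at 510,600,657:",np.polyval(p,[510,600,657]).round(1))
edge(range(235,322,2),165,200,True)
K,R,t=cam("scene")
S=np.load("scene0i.npy"); Ds=np.load("scene0.npy"); Q=cloud("scene",Ds)
m=(Q[...,0]>400)&(Q[...,0]<720)&(Q[...,1]>200)&(Q[...,1]<330)&(Ds>0)
mt=m&(Q[...,2]>70)&(Q[...,0]<560); print("scene tab pts",mt.sum(),np.percentile(Q[mt],[2,50,98],axis=0).round(1).tolist())
mh=m&(Q[...,2]>68)&(Q[...,0]>580); print("scene head",mh.sum(),np.percentile(Q[mh],[2,50,98],axis=0).round(1).tolist())
mb=m&(Q[...,2]>57)&(Q[...,2]<67)&(Q[...,0]>640); print("scene block",mb.sum(),np.percentile(Q[mb],[2,50,98],axis=0).round(1).tolist())
for n in ("top","scene"):
  print(n,proj(n,(510,262,90)),proj(n,(662,264,63)))
E
```

```text
jig all [174, 185, 53, 141, 7063] center [561.3 262.8] size [287.  103.2] ang 1.5 mean [558.8 262.7]
tray rim [290, 205, 80, 114, 1375] center [546.7   1.5] size [149.8 219.9] ang 87.69 mean [569.6  -1.6]
foot [323, 209, 21, 23, 376] center [629.3  -4.4] size [45.  40.3] ang 0.44 mean [628.7  -4.9]
edge [1.270000e-02 3.061344e+02] y at 510,600,657: [312.6 313.8 314.5]
scene tab pts 130 [[494.1, 253.5, 70.7], [511.8, 258.5, 81.7], [526.7, 267.6, 89.1]]
scene head 216 [[607.4, 227.9, 68.4], [621.6, 259.9, 70.9], [634.6, 296.3, 73.5]]
scene block 194 [[641.0, 242.2, 57.1], [660.5, 259.8, 60.8], [678.2, 283.7, 64.0]]
top [192.30109486 275.67438235] [197.18694065 199.84484665]
scene [367.52047368 190.44076361] [425.99609238 221.31677017]
```

The measurements agree with the given sizes:
- **Tab:** (510, 262), top z 90.
- **Block:** between the lip and the stop, centre about (649, 264).
- **Jig:** yaw about 0.013.
- **Tray:** centre about (547, 1.5), yaw about -0.04.

I'll move the arm over now.

Request:
{"op": "step_arm", "data": {"deltas": [[[1,24,30,0,0,0,-0.0367],[1,24,30,0,0,0,-0.0367],[1,24,30,0,0,0,-0.0367],[1,24,30,0,0,0,-0.0367],[1,24,30,0,0,0,-0.0367],[1,24,30,0,0,0,-0.0367],[1,24,30,0,0,0,-0.0367],[1,24,30,0,0,0,-0.0367],[1,24,30,0,0,0,-0.0367],[1,24,30,0,0,0,-0.0367]]]}}

```text
clock: 0.93
eef_pos: [481.1, -302.1, 239.1]
tool_rot: [-3.141, 0.0, 0.01]
force: [0.5, 0.3, 0.6]
width: 85.8
```

Request:
{"op": "step_arm", "data": {"deltas": [[[1,2,40,0,0,0,0],[1,2,40,0,0,0,0],[1,2,40,0,0,0,0],[1,2,40,0,0,0,0],[1,2,40,0,0,0,0],[1,2,40,0,0,0,0],[1,2,40,0,0,0,0],[1,2,40,0,0,0,0],[1,2,40,0,0,0,0],[1,2,40,0,0,0,0]]]}}

```text
clock: 1.77
eef_pos: [499.9, 98.0, 239.2]
tool_rot: [3.141, 0.0, 0.012]
force: [1.3, 0.4, 0.4]
width: 85.7
```

Request:
{"op": "step_arm", "data": {"deltas": [[[1,2,40,-10,0,0,0],[1,2,40,-10,0,0,0],[1,2,40,-10,0,0,0],[1,2,30,-20,0,0,0],[1,1,14,-20,0,0,0],[1,0,0,-20,0,0,0],[1,0,0,0,0,0,0],[1,0,0,0,0,0,0]]]}}

```text
clock: 2.43
eef_pos: [508.5, 259.2, 148.3]
tool_rot: [3.139, 0.003, 0.012]
force: [0.7, -0.7, -0.4]
width: 85.3
```

Request:
{"op": "step_arm", "data": {"deltas": [[[1,0.5,2,-20,0,0,0],[1,0,0,-20,0,0,0],[1,0,0,-14,0,0,0],[1,0,0,0,0,0,0],[1,0,0,0,0,0,0]]]}}

```text
clock: 2.85
eef_pos: [510.5, 261.3, 96.2]
tool_rot: [3.141, -0.001, 0.01]
force: [-0.4, 0.0, 0.7]
width: 85.6
```

```bash
python3 - <<'E'
from h import *
o=np.zeros((480,800,3),np.uint8)
S,D=ctrl.get_image("scene"); T,_=ctrl.get_image("top")
a=cv2.resize(S[120:270,290:460],(480,424),interpolation=cv2.INTER_CUBIC); b=cv2.resize(T[170:340,150:270],(320,453),interpolation=cv2.INTER_CUBIC)
o[:424,:480]=a;o[:453,480:]=b; cv2.imwrite("pics/a1.png",o[:,:,::-1]); s=ctrl.read_state(); print(s['eef_pos'],s['force'])
E
```

```text
[511.19643406 261.96555144  97.02359528] [ 0.31798926 -0.21893797  0.20473387]
```

View pics/a1.png

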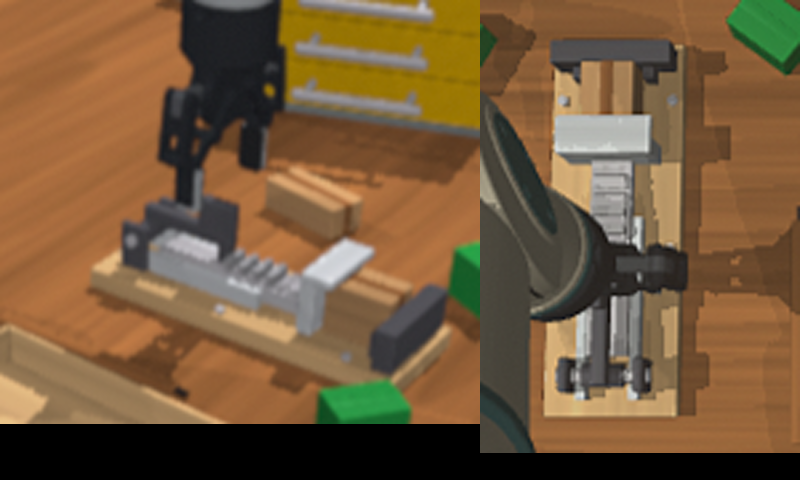

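The fingers straddle the tab, with the near finger at (190,190) in the crop, the far one at (255,150), and the tab below between them. Next I'll descend and pinch.

Request:
{"op": "step_arm", "data": {"deltas": [[[1,0,0,-15,0,0,0],[1,0,0,-14,0,0,0],[1,0,0,0,0,0,0],[0.5,0,0,0,0,0,0],[0,0,0,0,0,0,0],[0,0,0,0,0,0,0],[0,0,0,0,0,0,0],[0,0,0,0,0,0,0],[0,0,0,0,0,0,0]]]}}

```text
clock: 3.7
eef_pos: [510.2, 262.4, 66.8]
tool_rot: [-3.141, -0.001, 0.012]
force: [-0.2, 12.0, 1.8]
width: 12.1
```

Request:
{"op": "step_arm", "data": {"deltas": [[[0,0,0,0,0,0,0],[0,0,0,0,0,0,0],[0,0,0,0,0,0,0],[0,0,0,0,0,0,0]]]}}

```text
clock: 4.03
eef_pos: [510.2, 263.0, 66.8]
tool_rot: [-3.14, -0.001, 0.012]
force: [-1.3, 2.9, 5.0]
width: 11.2
```

Request:
{"op": "step_arm", "data": {"deltas": [[[0,-1.1,0,3,0,-0.049,0],[0,-1.2,0,3,0,-0.049,0],[0,-1.4,0,2.9,0,-0.049,0],[0,-1.6,0,2.9,0,-0.049,0],[0,-1.6,0,2.8,0,-0.049,0],[0,-1.8,0,2.7,0,-0.049,0],[0,0,0,0,0,0,0],[0,0,0,0,0,0,0],[0,0,0,0,0,0,0],[0,0,0,0,0,0,0]]]}}

```text
clock: 4.87
eef_pos: [503.2, 262.7, 80.1]
tool_rot: [3.131, -0.215, 0.013]
force: [4.0, 10.9, 5.1]
width: 10.8
```

Request:
{"op": "step_arm", "data": {"deltas": [[[0,0,0,0,0,0,0],[0,0,0,0,0,0,0],[0,0,0,0,0,0,0],[0,0,0,0,0,0,0]]]}}

```text
clock: 5.2
eef_pos: [503.1, 262.7, 80.1]
tool_rot: [3.131, -0.214, 0.013]
force: [5.0, 10.7, 4.7]
width: 11.1
```

```bash
python3 - <<'E'
from h import *
o=np.zeros((480,800,3),np.uint8)
S,D=ctrl.get_image("scene"); T,_=ctrl.get_image("top")
a=cv2.resize(S[120:270,290:460],(480,424),interpolation=cv2.INTER_CUBIC); b=cv2.resize(T[170:340,150:270],(320,453),interpolation=cv2.INTER_CUBIC)
o[:424,:480]=a;o[:453,480:]=b; cv2.imwrite("pics/a2.png",o[:,:,::-1]); s=ctrl.read_state(); print(s['eef_pos'],s['force'])
Q=cloud("scene",D);m=(Q[...,0]>540)&(Q[...,0]<720)&(Q[...,1]>225)&(Q[...,1]<310)&(D>0)&(Q[...,2]>68)&(Q[...,2]<78)
print("head",np.percentile(Q[m],[2,50,98],axis=0).round(1).tolist())
E
```

```text
[503.1713268  262.71931288  80.11289049] [ 3.05417692 10.70681733  5.84531005]
head [[567.2, 227.5, 68.4], [582.2, 260.0, 70.8], [595.3, 295.9, 73.3]]
```

View pics/a2.png

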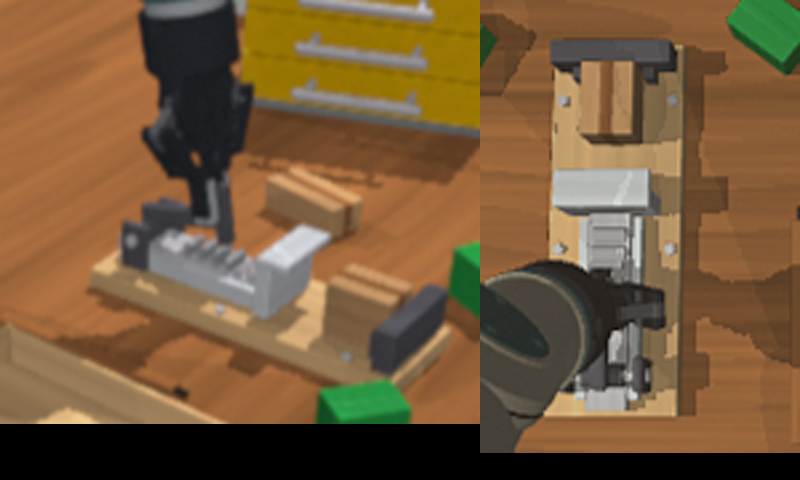

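The bar slid fully back: the head's x-range went from 607–635 to 567–595, which is 40 mm. The block is still in its seat, standing clear at (365,300) in the crop. I'll release the pawl, rise and straighten up.

Request:
{"op": "step_arm", "data": {"deltas": [[[1,0,0,0,0,0,0],[1,0,0,0,0,0,0],[1,0,0,0,0,0,0],[1,0,0,0,0,0,0],[1,0,0,0,0,0,0],[1,-4,0,20,0,0,0],[1,-6,0,30,0,0,0],[1,0,0,30,0,0.07,0],[1,0,0,0,0,0.07,0],[1,0,0,0,0,0.074,0]]]}}

```text
clock: 6.13
eef_pos: [489.9, 257.3, 160.3]
tool_rot: [3.127, 0.007, 0.012]
force: [-0.0, -0.0, -0.8]
width: 85.5
```

```bash
python3 - <<'E'
from h import *
T,D=ctrl.get_image("top");S,Ds=ctrl.get_image("scene")
o=np.zeros((480,800,3),np.uint8)
a=cv2.resize(S[120:270,290:460],(480,424),interpolation=cv2.INTER_CUBIC); b=cv2.resize(T[170:340,150:270],(320,453),interpolation=cv2.INTER_CUBIC)
o[:424,:480]=a;o[:453,480:]=b; cv2.imwrite("pics/a3.png",o[:,:,::-1]); s=ctrl.read_state(); print(s['eef_pos'],s['tool_rot'],s['force'],s['width'])
Z=cv2.medianBlur(cloud("top",D)[...,2].astype(np.float32),3); hsv=cv2.cvtColor(T,cv2.COLOR_RGB2HSV)
m=np.zeros(D.shape,bool); m[188:232,178:220]=1
m&=(Z>55)&(Z<70)&(hsv[...,1]>60); n,l,st,c=cv2.connectedComponentsWithStats(m.astype(np.uint8)); k=1+np.argmax(st[1:,4])
W=np.array([ray("top",u,v,63)[:2] for v,u in zip(*np.where(l==k))],np.float32); print("block top",cv2.minAreaRect(W),W.mean(0))
Q=cloud("scene",Ds);R=(Ds>0)&(Q[...,0]>540)&(Q[...,0]<720)&(Q[...,1]>225)&(Q[...,1]<310)
m=R&(Q[...,2]>68)&(Q[...,2]<78); print("head",np.percentile(Q[m],[2,50,98],axis=0).round(1).tolist())
m=R&(Q[...,2]>58)&(Q[...,2]<67)&(Q[...,0]>605); print("block",np.percentile(Q[m],[2,50,98],axis=0).round(1).tolist())
E
```

```text
[492.59428401 255.32729093 157.99315304] [3.12523498 0.00504856 0.0065819 ] [ 0.57698357 -0.31784887 -0.04699255] 85.451514309924
block top ((649.7420654296875, 263.4295349121094), (56.18515396118164, 41.252464294433594), 0.4400446116924286) [648.9081  263.54913]
head [[568.3, 228.4, 68.1], [582.7, 260.1, 70.8], [595.0, 295.8, 73.0]]
block [[623.2, 243.2, 58.4], [650.8, 260.1, 61.1], [677.0, 282.4, 63.2]]
```

View pics/a3.png

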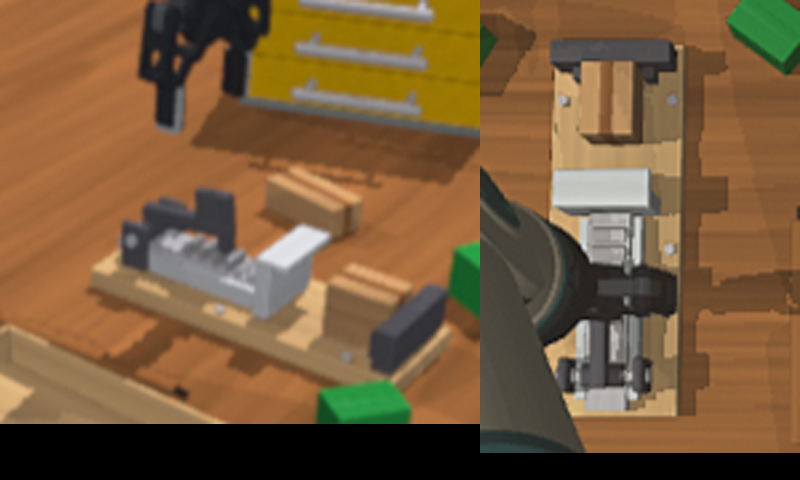

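The bar stayed back with the pawl down, and the block top fits at (649.3, 263.5). I'll move over it next.

Request:
{"op": "step_arm", "data": {"deltas": [[[1,39,2,0,0.016,0,0],[1,39,2,0,0,0,0],[1,39,2,0,0,0,0],[1,39,2,0,0,0,0],[1,0,0,-25,0,0,0],[1,0,0,-20,0,0,0],[1,0,0,0,0,0,0],[1,0,0,0,0,0,0]]]}}

```text
clock: 6.9
eef_pos: [643.2, 264.1, 110.6]
tool_rot: [3.137, 0.011, 0.012]
force: [-0.5, 0.8, 1.1]
width: 85.5
```

```bash
python3 - <<'E'
from h import *
s=ctrl.read_state(); print(s['eef_pos'],s['tool_rot'],s['force'],s['width'])
E
```

```text
[643.20990375 264.09239683 110.58874857] [3.13743924 0.01071248 0.01211103] [-0.48622888  0.8479346   1.05753146] 85.50736497763847
```

Request:
{"op": "step_arm", "data": {"deltas": [[[1,5.5,-0.5,-25,0.004,-0.01,0],[1,0,0,-25,0,0,0],[1,0,0,-15,0,0,0],[1,0,0,-10,0,0,0],[1,0,0,0,0,0,0],[1,0,0,0,0,0,0]]]}}

```text
clock: 7.4
eef_pos: [651.1, 264.4, 38.3]
tool_rot: [-3.139, -0.004, 0.012]
force: [0.6, 0.0, -0.2]
width: 85.5
```

Request:
{"op": "step_arm", "data": {"deltas": [[[0.5,0,0,0,0,0,0],[0.2,0,0,0,0,0,0],[0,0,0,0,0,0,0],[0,0,0,0,0,0,0],[0,0,0,0,0,0,0],[0,0,0,0,0,0,0],[0,0,0,0,0,0,0],[0,0,0,0,0,0,0]]]}}

```text
clock: 8.07
eef_pos: [651.8, 264.3, 38.9]
tool_rot: [-3.138, -0.005, 0.011]
force: [-0.8, -0.1, 5.6]
width: 39.1
```

Request:
{"op": "step_arm", "data": {"deltas": [[[0,0,0,8,0,0,0],[0,0,0,12,0,0,0],[0,0,0,20,0,0,0],[0,0,0,20,0,0,0],[0,0,0,20,0,0,0],[0,0,0,20,0,0,0],[0,0,0,20,0,0,0],[0,0,0,0,0,0,0]]]}}

```text
clock: 8.73
eef_pos: [653.6, 265.2, 163.3]
tool_rot: [-3.136, -0.011, 0.011]
force: [0.9, 1.0, 0.5]
width: 39.4
```

```bash
python3 - <<'E'
from h import *
S,Ds=ctrl.get_image("scene")
cv2.imwrite("pics/a4.png",cv2.resize(S[60:290,230:480],(652,600))[:,:,::-1]); s=ctrl.read_state(); print(s['eef_pos'],s['tool_rot'],s['force'],s['width'])
E
```

```text
[652.64197226 264.632674   161.01897224] [-3.13701126 -0.00819933  0.01105082] [ 0.78597526 -0.53044969 -1.24103714] 38.85468802326673
```

View pics/a4.png

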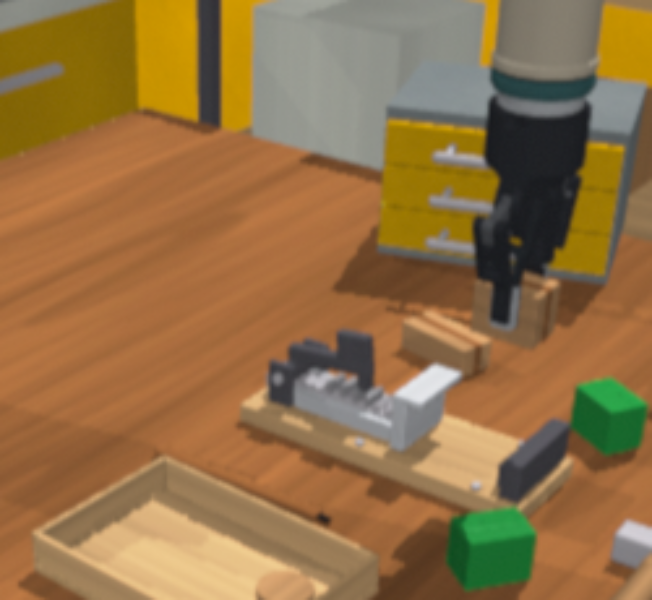

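The block is held upright at (515,305) in the zoomed view, clear of the jig, with the bar still back. Now over to the tray.

Request:
{"op": "step_arm", "data": {"deltas": [[[0,-8,-16,0,-0.004,0.009,-0.005],[0,-16.5,-32.5,0,0,0,-0.006],[0,-16.5,-32.5,0,0,0,-0.006],[0,-16.5,-32.5,0,0,0,-0.006],[0,-16.5,-32.5,0,0,0,-0.006],[0,-16.5,-32.5,0,0,0,-0.006],[0,-16.5,-32.5,0,0,0,-0.006],[0,-16.5,-32.5,0,0,0,-0.006],[0,-9.5,-16.5,0,0,0,0],[0,0,0,0,0,0,0]]]}}

```text
clock: 9.62
eef_pos: [514.1, -1.9, 156.9]
tool_rot: [3.136, 0.011, -0.043]
force: [-0.1, -0.4, -0.8]
width: 39.0
```

Request:
{"op": "step_arm", "data": {"deltas": [[[0,0,0,-20,0,0,0],[0,0,0,-25,0,0,0],[0,0,0,-25,0,0,0],[0,0,0,-15,0,0,0],[0,0,0,0,0,0,0],[0,0,0,0,0,0,0]]]}}

```text
clock: 10.12
eef_pos: [517.3, 4.5, 71.9]
tool_rot: [3.14, 0.008, -0.035]
force: [0.9, 0.3, -0.5]
width: 39.2
```

```bash
python3 - <<'E'
from h import *
S,Ds=ctrl.get_image("scene"); T,_=ctrl.get_image("top")
o=np.zeros((480,800,3),np.uint8)
o[:,:480]=cv2.resize(S[180:340,220:400],(480,480)); o[:453,480:]=cv2.resize(T[190:332,270:390],(320,453))
cv2.imwrite("pics/a5.png",o[:,:,::-1]); s=ctrl.read_state(); print(s['eef_pos'],s['tool_rot'],s['force'],s['width'])
E
```

```text
[518.68382344   4.38169091  73.38802582] [ 3.14041006  0.00476366 -0.03537138] [-0.19766924 -0.7287289  -0.65433245] 39.56418341873726
```

View pics/a5.png

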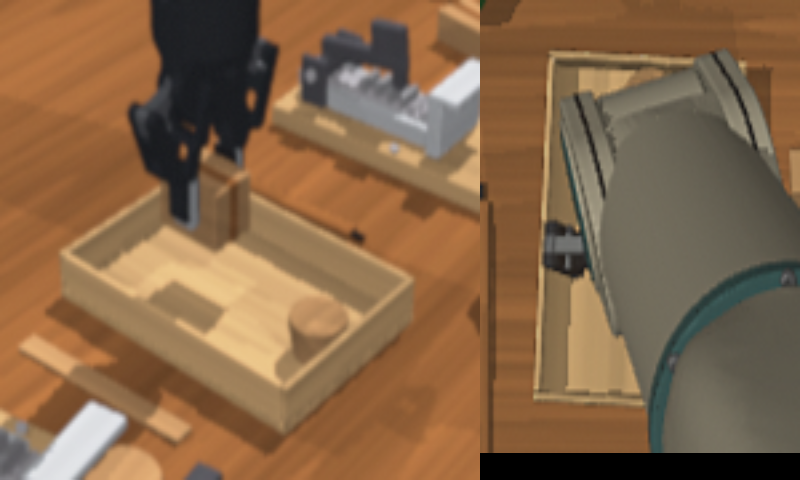

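The block hangs over the tray's free floor at (215,200) in the crop, away from the foot at (315,330). I'll lower it.

Request:
{"op": "step_arm", "data": {"deltas": [[[0,0,0,-15,0,-0.005,0],[0,0,0,-15,0,0,0],[0,0,0,-8,0,0,0],[0,0,0,-4,0,0,0],[0,0,0,0,0,0,0],[0,0,0,0,0,0,0]]]}}

```text
clock: 10.72
eef_pos: [518.5, 4.0, 31.3]
tool_rot: [3.14, 0.0, -0.036]
force: [0.1, 0.2, -0.3]
width: 39.2
```

Request:
{"op": "step_arm", "data": {"deltas": [[[0,0,0,-2,0,0,0],[0,0,0,0,0,0,0],[0,0,0,0,0,0,0]]]}}

```text
clock: 10.97
eef_pos: [518.3, 3.9, 29.1]
tool_rot: [3.14, 0.0, -0.036]
force: [0.0, -0.6, -0.9]
width: 39.4
```

Request:
{"op": "step_arm", "data": {"deltas": [[[0,0,0,-1,0,0,0],[0,0,0,-1,0,0,0],[0,0,0,0,0,0,0],[0,0,0,0,0,0,0]]]}}

```text
clock: 11.3
eef_pos: [518.0, 4.0, 26.7]
tool_rot: [3.14, 0.001, -0.036]
force: [-0.5, -0.3, -1.2]
width: 39.3
```

Request:
{"op": "step_arm", "data": {"deltas": [[[0,0,0,-1,0,0,0],[0,0,0,0,0,0,0],[0,0,0,0,0,0,0]]]}}

```text
clock: 11.55
eef_pos: [518.1, 3.9, 25.9]
tool_rot: [3.14, 0.001, -0.036]
force: [-0.7, 0.0, 2.6]
width: 39.3
```

Contact shows on the force reading (about 2.6 N), so I'll release and retreat.

Request:
{"op": "step_arm", "data": {"deltas": [[[0.6,0,0,0,0,0,0],[0.7,0,0,0,0,0,0],[0.75,0,0,0,0,0,0],[0.75,0,0,0,0,0,0],[0.75,0,0,0,0,0,0],[0.75,0,0,10,0,0,0],[0.75,0,0,20,0,0,0],[0.75,0,0,40,0,0,0],[0.75,0,0,40,0,0,0],[0.75,0,0,40,0,0,0]]]}}

```text
clock: 12.38
eef_pos: [517.3, 4.0, 177.8]
tool_rot: [3.14, 0.002, -0.035]
force: [1.6, 0.6, 0.5]
width: 63.9
```

Request:
{"op": "step_arm", "data": {"deltas": [[[0.75,-10,-38,0,0,0,0],[0.75,-10,-38,0,0,0,0],[0.75,-10,-38,0,0,0,0],[0.75,-10,-38,0,0,0,0],[0.75,-10,-38,0,0,0,0],[0.75,-10,-38,0,0,0,0],[0.75,0,0,0,0,0,0],[0.75,0,0,0,0,0,0]]]}}

```text
clock: 13.05
eef_pos: [456.7, -227.1, 176.3]
tool_rot: [3.139, 0.001, -0.042]
force: [0.2, 0.3, 0.3]
width: 63.8
```

```bash
python3 - <<'E'
from h import *
S,Ds=ctrl.get_image("scene"); T,D=ctrl.get_image("top")
o=np.zeros((480,800,3),np.uint8)
o[:,:480]=cv2.resize(S[160:400,130:460],(480,349))[:349].copy() if 0 else cv2.resize(S[180:340,220:400],(480,480)); o[:453,480:]=cv2.resize(T[190:332,270:390],(320,453))
cv2.imwrite("pics/a6.png",o[:,:,::-1]); cv2.imwrite("pics/a6s.png",S[:,:,::-1]); s=ctrl.read_state(); print(s['eef_pos'],s['force'],s['width'])
Z=cv2.medianBlur(cloud("top",D)[...,2].astype(np.float32),3)
m=np.zeros(D.shape,bool); m[215:315,295:365]=1; m&=(Z>44)&(Z<58)
W=np.array([ray("top",u,v,50)[:2] for v,u in zip(*np.where(m))],np.float32); print("block",cv2.minAreaRect(W),np.median(Z[m]))
c=np.array(cv2.minAreaRect(W)[0])-[546.7,1.5]; a=-.04; print("in tray",c[0]*np.cos(a)+c[1]*np.sin(a),-c[0]*np.sin(a)+c[1]*np.cos(a))
Q=cloud("scene",Ds)
for y0,y1 in((220,310),(-330,-120)):
  m=(Ds>0)&(Q[...,0]>540)&(Q[...,0]<720)&(Q[...,1]>y0)&(Q[...,1]<y1)&(Q[...,2]>68)&(Q[...,2]<78); print("head",np.percentile(Q[m],[2,50,98],axis=0).round(1).tolist())
D0=np.load("scene0.npy");Q0=cloud("scene",D0);m=(D0>0)&(Q0[...,0]>540)&(Q0[...,0]<720)&(Q0[...,1]>-330)&(Q0[...,1]<-120)&(Q0[...,2]>68)&(Q0[...,2]<78); print("round head at start",np.percentile(Q0[m],[2,50,98],axis=0).round(1).tolist())
E
```

```text
[ 458.22944487 -223.20458417  176.18793178] [1.09870064 0.75487785 0.30292748] 63.8480099505571
block ((516.177490234375, 4.0536956787109375), (39.08169174194336, 56.63800048828125), 89.95115661621094) 50.29545
in tray -30.60021560328022 1.3310781513152625
head [[567.6, 228.4, 68.4], [582.3, 260.1, 70.8], [595.0, 296.4, 73.1]]
head [[596.2, -263.1, 68.5], [612.0, -231.7, 71.2], [626.9, -196.3, 73.3]]
round head at start [[595.9, -264.1, 68.4], [611.8, -231.9, 71.1], [626.5, -196.2, 73.0]]
```

View pics/a6.png

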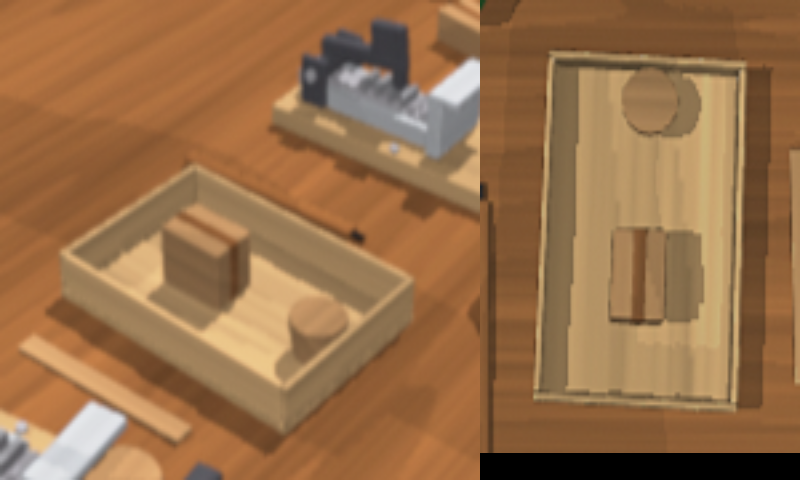

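View pics/a6s.png

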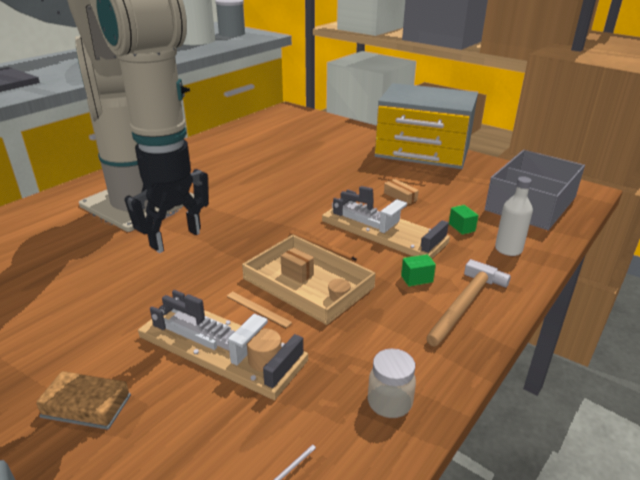

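The block stands upright on the tray floor, at (297,265) in the scene view, with its top at z≈50. The bar is back, the round foot's jig is unchanged, and the arm is clear. I'm handing it in.

```bash
python3 -c "
from cell import ctrl
print(ctrl.finish_job())"
```

```text
the job is handed in; nothing more can be done
None
```

The block is out of its jig and standing upright on the tray floor. I handed the job in at about 13 s, well under the 54 s limit.

I pinched the pawl tab and lifted it until the clamp bar slid back, then let go. I gripped the block across y, lifted it straight out and set it down in the tray. Final checks before handing in:

- **Block:** it is about 31 mm to -x of the tray centre and 1 mm off in y. Its top is at z ≈ 50 mm, as expected for an upright block on a 5 mm floor, and it is released.
- **Block's jig:** the clamp bar measured about 40 mm back while the pawl was up, with the block still in its seat. It measured the same at the end.
- **Round foot's jig:** the bar is where it was at the start, within 0.5 mm.
- **Arm:** it is clear of everything, with no contact force.

One reading differed from plan: during the lift the tool rose about 13 mm of the commanded 17 mm. That was still enough to free the teeth. No final check failed.

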